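# Stand the drying boots back on their soles

### The job

The pair of rubber ankle boots was laid on its back in the boot tray so that the brushed soles could dry. Push each boot over by its upturned toe with your fingers, so that both stand upright on their soles in the tray, about where they lie. Do not pick the boots up or shove them along, and leave the shoe horn, brush, shoe trees, pot and tin where they are.

Things in the scene. Friction and masses are not known exactly. Their poses are not given: they have to be found in the camera images.
- boot_left: left boot of an slate-blue rubber pair, 0.4 kg, standing 210 mm long, 86 wide, 165 tall. Starts on its back, toe straight up, sole an upright face. Origin: middle of the heel's rear bottom edge. x: outward normal of the sole (level at first: the yaw is the way the sole faces; straight down once it stands); z: heel to toe (up at first); y across the boot
- heel_left (a point): the left boot's origin: the heel edge, on the tray floor, on which the boot turns when it is tipped towards its sole. It goes over by itself after about 30 degrees and then stands with the toe 205 mm from here the way the sole faced
- toe_left (a point): the left boot's toe tip at the level of the underside of the sole, 205 mm from the heel point; 209 mm above the tiles at first. While the boot lies, its open leg stretches back from the foot, away from the side the sole faces, to 165 mm from the sole plane, with its upper side 115 to 125 mm above the tray floor; the foot begins 80 mm before the heel edge
- instep_left (a point): on top of the left boot's toe, the face away from the sole: 60 mm from the sole plane, 184 mm from the back of the heel. A push of about 1 N here, the way the sole faces, tips the boot. Fingers left in the angle between foot and leg hold it short until they rise or move on to 160 mm past the heel edge
- boot_right: right boot of an slate-blue rubber pair, 0.4 kg, standing 210 mm long, 86 wide, 165 tall. Starts on its back, toe straight up, sole an upright face. Origin: middle of the heel's rear bottom edge. x: outward normal of the sole (level at first: the yaw is the way the sole faces; straight down once it stands); z: heel to toe (up at first); y across the boot
- heel_right (a point): the right boot's origin: the heel edge, on the tray floor, on which the boot turns when it is tipped towards its sole. It goes over by itself after about 30 degrees and then stands with the toe 205 mm from here the way the sole faced
- toe_right (a point): the right boot's toe tip at the level of the underside of the sole, 205 mm from the heel point; 209 mm above the tiles at first. While the boot lies, its open leg stretches back from the foot, away from the side the sole faces, to 165 mm from the sole plane, with its upper side 115 to 125 mm above the tray floor; the foot begins 80 mm before the heel edge
- instep_right (a point): on top of the right boot's toe, the face away from the sole: 60 mm from the sole plane, 184 mm from the back of the heel. A push of about 1 N here, the way the sole faces, tips the boot. Fingers left in the angle between foot and leg hold it short until they rise or move on to 160 mm past the heel edge
- tray: grey plastic boot tray, fixed, 500 mm (its x) by 630 mm (its y), floor 4 mm above the tiles, rim 20 mm high and 10 mm thick. Origin: under its centre, on the tiles. Both boots lie in it side by side with the soles facing roughly its +x side (away from the robot), the left boot on its +y half
- horn: stainless steel shoe horn, 193 by 40 mm, 12 mm high, lying in the tray between the boots; origin under its middle, long axis x
- brush: red plastic boot brush with pale bristles, 245 by 58 mm, 56 mm high, lying bristles down in the tray beside the left boot; origin on its underside, 50 mm from the middle of the bristles; long axis x
- tree_a: grey plastic shoe tree (toe former, flat steel bar, heel knob), 228 by 64 mm, 43 mm high, lying in the tray beside the right boot; origin on its underside near the middle; long axis x
- tree_b: the other shoe tree, the same, lying on the tiles outside the tray
- pot: small empty green ceramic plant pot, tapered, 114 mm across the rim, 88 mm high, standing on the tiles outside the tray; origin under its centre
- tin: round shoe polish tin, 85 mm across, 26 mm high, lying in the tray before the brush's bristle end; origin under its centre

How it is judged:
By the outcome, as a careful person would: the job done as asked, in the order asked, and still so for the second after the job is handed in, with the robot touching nothing.
It also fails if it takes over 53 s, if anything falls off the work surface, if the arm or the gripper's body presses on something with over 40 N, if the wrist force passes 120 N, or if a joint passes its speed limit or range.

### The arm

A 6-joint arm with a two-finger parallel gripper is mounted at the origin on the work surface. World frame = base frame: x ahead of the robot, y to its left, z up, the work surface at z = 0. Lengths are in m, angles in rad, forces in N, time in s.
With the tool pointing down it reaches from about 0.25 to 0.725 m from the base axis. Payload 4 kg.
Tool frame: the origin (TCP) lies at the very end of the fingers, on their centre line; the grasp point (between the pads) lies 19 mm behind it; x points along the fingers, z is the direction in which the jaws open and shut, and the axes are right-handed (so a half turn about x gives the same grasp; the last joint's range is limited). The gripper opens to 85 mm and grips with 20 to 120 N. Pads are 22 mm wide; open, the fingers measure 114 mm over their backs; the gripper's body (76 mm by 85 mm) begins 54 mm behind the grasp point. The pads swing forward as they close: fully open they stand 13 mm farther back than shut.
Start: joints at [1.106, 0.241, 0.005, 1.335, 0, 1.571], TCP at [0.224, 0.447, 0.231] pointing down, gripper open.
Joint ranges: [-2.72, 2.72], [-1.05, 1.87], [-1.09, 1.28], [-1.99, 2.15], [-1.42, 1.44], [-3.14, 3.14]. Speed limits (rad/s): [2.79, 2.79, 3.14, 3.14, 3.14, 3.14].

### API

Orientations are given as a unit quaternion [x, y, z, w].
In Python, from workcell import bot gives the robot as it stands.
- The arm moves only by the tool step_arm, never from a script. Its argument "series" is a list of rows, each an object of numbers: "x", "y", "z": the shift along the world's x, y, z in cm; "twist": the turn about the world's z in degrees; "jaw": the finger opening in cm, from 0 to 8.54. In form: [{"x": .., "y": .., "z": .., "twist": .., "jaw": ..}, ...]. A call has 1 to 10 rows; each row is the pose to reach, as a shift and turn from the pose measured when the call began; what a row does not reach only later rows make up. A row lasts 1/12 s, in which the tool goes at most 41.7 mm and 7.16 degrees, less where a joint would pass 70% of its speed; a pose out of reach is approached as far as the arm can. A call with a gripper value outside its range is refused whole. The fingers move at their own pace and stop on an object; the grip force is fixed at half the most. Time passes only in rows, so rows that repeat a pose let the fingers close. It gives the time, the measured TCP pose, the force and the opening at its end, in the units of the state.
- bot.get_obs(): the state, without advancing time (a new reading comes with each control period).
- bot.camera(name): name is "side" or "top"; returns (picture, depth): 400x640x3 uint8, red, green, blue; 400x640 float32, m along the optical axis (not along the pixel's ray), 0 where there is no reading.
- bot.camera_info(name): a dict with "camera_matrix" (3x3 intrinsics, pixels), "D" ([k1, k2, p1, p2, k3] as OpenCV has them; the pictures are not rectified), "R" (3x3) and "t" (3): a world point X has camera coordinates R X + t. Camera axes: x right, y down, z forward; pixel columns grow to the right and rows downward; lengths in m; the calibration is good to about 2 mm. A picture is of the moment at which its call begins. camera_info takes no time and is no camera call.
- bot.job_done(): hands the job in, once; it reports no verdict.
The state is a dict: "clock": time; "joint_pos": joint angles; "joint_vel": joint speeds; "tau": joint torques, N m; "eef_pos": TCP position; "tool_rot": TCP orientation; "ft_force": force on the tool from outside, world axes, zero at the start; "ft_torque": the same for the moment, N m; "grip_width": finger opening in m.
Only numpy, scipy, OpenCV 4.12 (cv2) and the standard library are available. Lean on these libraries where they do the work, as an engineer would, in place of code of your own. Each camera call takes 0.05 s, during which the arm holds its last target.

## Working session

There is one attempt and no reset: what is moved stays moved. The work goes in short steps, Python scripts to look and compute and a tool call to move; the robot and the scene stay as the last step left them, time stands still between calls to the robot, and variables do not carry over. Pictures are saved under pics/ and viewed, and the job is handed in when it is done.

Besides the shell and the picture viewer there is one more tool, called after ">>>" by a JSON object that holds its "fn" and its "kwargs". step_arm: Moves the arm, as the interface text tells. Its arguments: {"type":"object","properties":{"series":{"type":"array","items":{"type":"object","properties":{"x":{"type":"number"},"y":{"type":"number"},"z":{"type":"number"},"twist":{"type":"number"},"jaw":{"type":"number"}}}}},"required":["series"]}

```bash
mkdir -p pics; cat > h.py <<'E'
import numpy as np, cv2
from workcell import bot
def snap(n,f):
    p,d=bot.camera(n); cv2.imwrite('pics/'+f+'.png',p[:,:,::-1]); np.save('pics/'+f+'.npy',d); return p,d
def world(n,d):
    i=bot.camera_info(n); K=np.array(i['camera_matrix']);D=np.array(i['D']);R=np.array(i['R']);t=np.array(i['t'])
    h,w=d.shape; u,v=np.meshgrid(np.arange(w),np.arange(h))
    q=cv2.undistortPoints(np.stack([u,v],-1).reshape(-1,1,2).astype(float),K,D).reshape(h,w,2)
    c=np.dstack([q[...,0]*d,q[...,1]*d,d]); X=(c-t)@R; X[d==0]=np.nan; return X
E
python3 - <<'E'
from h import *
for n in ('top','side'):
    p,d=snap(n,n+'0'); i=bot.camera_info(n); print(n,-np.array(i['R']).T@i['t'])
o=bot.get_obs(); print(o['clock'],o['eef_pos'],o['tool_rot'])
E
```

```text
top [ 0.37900643 -0.0193192   1.72091748]
side [0.3809999  1.20390832 1.44691952]
0.1 [0.22386269 0.44644579 0.23048373] [-0.37175596  0.60229558  0.37104798  0.60113305]
```

View pics/top0.png

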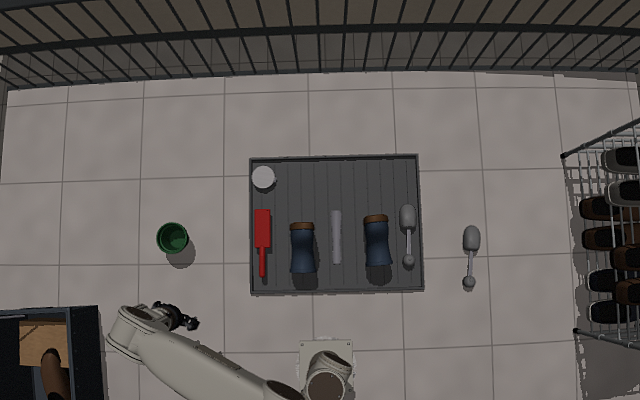

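View pics/side0.png

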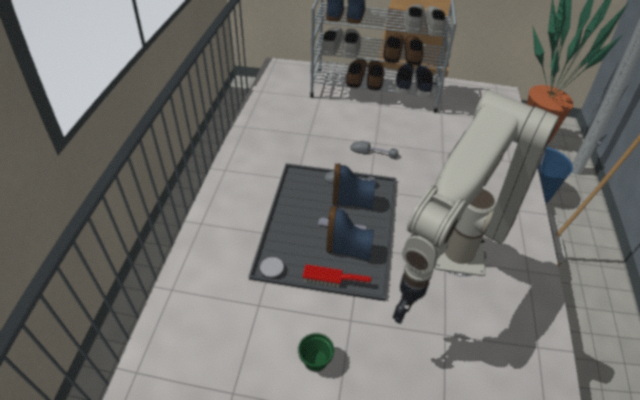

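The top view shows the boots at about px (302,247) and (377,240), soles (brown) facing up in the image (+x). The horn lies between them at (336,237), the brush at (262,243), the tin at (263,177) and tree_a at (408,235). The side view agrees with this. Next I measure the boots from the depth image.

```bash
python3 - <<'E'
from h import *
d=np.load('pics/top0.npy'); X=world('top',d); p=cv2.imread('pics/top0.png')
def c(u,v): return X[v,u].round(3)
for nm,u,v in [('floor',320,190),('tile',200,120),('tin',263,177),('brush',262,228),('horn',336,237),('treeA',408,215)]: print(nm,c(u,v))
for nm,(u0,u1,v0,v1) in {'L':(284,322,212,282),'R':(356,398,206,276)}.items():
    P=X[v0:v1,u0:u1].reshape(-1,3); P=P[P[:,2]>0.03]
    print(nm,'all',np.nanmin(P,0).round(3),np.nanmax(P,0).round(3))
    for lo,hi in((.07,.11),(.11,.14),(.14,.18),(.18,.2),(.2,.23)):
        q=P[(P[:,2]>lo)&(P[:,2]<hi)]
        if len(q): print(lo,len(q),q.min(0).round(3),q.max(0).round(3),q.mean(0).round(3))
    B=p[v0:v1,u0:u1].astype(int); br=(B[...,2]>B[...,0]+15); Q=X[v0:v1,u0:u1][br]; Q=Q[Q[:,2]>.17]
    # front edge per column
    print('brown',len(Q),np.nanmedian(Q,0).round(3))
    F=[]
    for u in range(u0,u1):
        cc=X[v0:v1,u]; cc=cc[cc[:,2]>.19]
        if len(cc): F.append(cc[np.argmax(cc[:,0])]); 
    F=np.array(F); print(F.round(3).tolist())
    leg=P[(P[:,2]>.09)&(P[:,2]<.14)]
    A=[]
    for x in np.arange(leg[:,0].min(),leg[:,0].max(),.015):
        s=leg[abs(leg[:,0]-x)<.01]; A.append((x,(s[:,1].min()+s[:,1].max())/2, np.ptp(s[:,1])))
    A=np.array(A); print(A.round(3).tolist(), np.degrees(np.arctan(np.polyfit(A[:,0],A[:,1],1)[0])))
E
python3 -c "
import cv2;a=cv2.imread('pics/top0.png')[190:300,240:430];cv2.imwrite('pics/c0.png',cv2.resize(a,None,fx=4,fy=4))"
```

```text
floor [0.636 0.004 0.007]
tile [0.922 0.458 0.002]
tin [0.686 0.211 0.036]
brush [0.499 0.215 0.045]
horn [ 0.462 -0.05   0.001]
treeA [ 0.532 -0.31   0.045]
L all [0.338 0.027 0.045] [0.505 0.114 0.219]
0.07 123 [0.339 0.027 0.072] [0.428 0.114 0.11 ] [0.374 0.064 0.099]
0.11 446 [0.34 0.03 0.11] [0.483 0.111 0.14 ] [0.381 0.071 0.124]
0.14 238 [0.408 0.028 0.14 ] [0.504 0.11  0.18 ] [0.443 0.073 0.162]
0.18 170 [0.437 0.028 0.18 ] [0.505 0.1   0.2  ] [0.466 0.067 0.192]
0.2 211 [0.449 0.033 0.2  ] [0.504 0.089 0.219] [0.482 0.06  0.208]
brown 156 [0.493 0.062 0.206]
[[0.492, 0.096, 0.192], [0.498, 0.092, 0.197], [0.505, 0.089, 0.198], [0.505, 0.086, 0.195], [0.505, 0.082, 0.198], [0.504, 0.078, 0.207], [0.503, 0.075, 0.21], [0.503, 0.072, 0.211], [0.504, 0.069, 0.205], [0.503, 0.065, 0.211], [0.503, 0.062, 0.207], [0.503, 0.059, 0.208], [0.503, 0.056, 0.21], [0.503, 0.053, 0.205], [0.503, 0.049, 0.205], [0.503, 0.046, 0.208], [0.503, 0.043, 0.204], [0.503, 0.04, 0.201], [0.503, 0.037, 0.203], [0.503, 0.033, 0.201], [0.494, 0.031, 0.192]]
[[0.339, 0.072, 0.083], [0.354, 0.072, 0.083
[... 720 characters left out ...]
], [0.518, -0.149, 0.199], [0.521, -0.152, 0.2], [0.521, -0.155, 0.201], [0.521, -0.159, 0.199], [0.52, -0.161, 0.21], [0.52, -0.165, 0.205], [0.52, -0.168, 0.207], [0.519, -0.171, 0.212], [0.52, -0.175, 0.205], [0.52, -0.178, 0.206], [0.52, -0.181, 0.206], [0.523, -0.185, 0.203], [0.524, -0.189, 0.196], [0.523, -0.192, 0.199], [0.523, -0.195, 0.198], [0.523, -0.198, 0.196], [0.523, -0.201, 0.199], [0.52, -0.205, 0.193], [0.504, -0.208, 0.191]]
[[0.355, -0.194, 0.086], [0.37, -0.196, 0.087], [0.385, -0.193, 0.079], [0.4, -0.192, 0.077], [0.415, -0.19, 0.073], [0.43, -0.19, 0.074], [0.445, -0.185, 0.071], [0.46, -0.183, 0.073], [0.475, -0.146, 0.001], [0.49, -0.143, 0.004]] 19.612212127882383
```

View pics/c0.png

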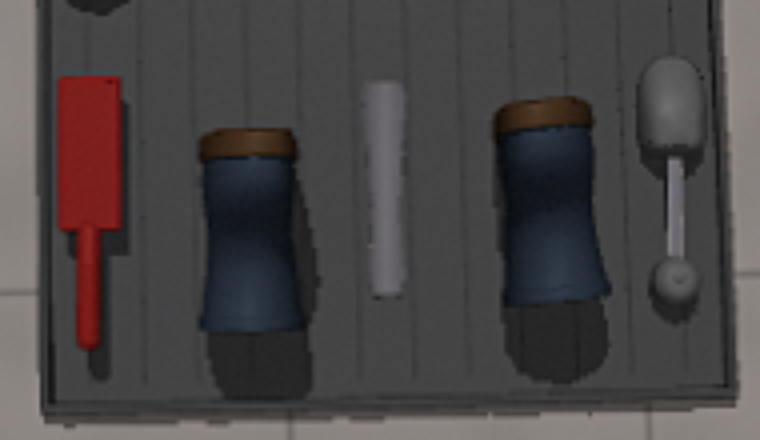

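Left boot: sole plane at x≈0.504, yaw about 0°, y≈0.067, toe top at about 0.21. Right boot: sole plane at x≈0.521, yaw about +6°, y≈-0.18 at the instep. Both match the given sizes. The jaw axis is at 63°, so I twist by +27° to lay it along y.

>>> {"fn": "step_arm", "kwargs": {"series": [{"x": 0, "y": 0, "z": 3, "twist": 5, "jaw": 0}, {"x": 1, "y": -3, "z": 4, "twist": 10, "jaw": 0}, {"x": 3, "y": -7, "z": 5, "twist": 15, "jaw": 0}, {"x": 5, "y": -11, "z": 5, "twist": 20, "jaw": 0}, {"x": 7, "y": -15, "z": 5, "twist": 25, "jaw": 0}, {"x": 9, "y": -19, "z": 5, "twist": 26.6, "jaw": 0}, {"x": 11, "y": -23, "z": 5, "twist": 26.6, "jaw": 0}, {"x": 13, "y": -27, "z": 5, "twist": 26.6, "jaw": 0}, {"x": 14.5, "y": -31, "z": 5, "twist": 26.6, "jaw": 0}, {"x": 15.6, "y": -35, "z": 5, "twist": 26.6, "jaw": 0}]}}

```text
clock: 0.93
eef_pos: [0.3743, 0.1136, 0.2803]
tool_rot: [-0.5, 0.501, 0.499, 0.5]
ft_force: [1.0, -0.5, -0.0]
grip_width: -0.0002
```

Target (0.385, 0.067, 0.178).

>>> {"fn": "step_arm", "kwargs": {"series": [{"x": 0.6, "y": -2.6, "z": 0, "jaw": 0}, {"x": 1.0, "y": -4.6, "z": -1, "jaw": 0}, {"x": 1.0, "y": -4.7, "z": -3, "jaw": 0}, {"x": 1.0, "y": -4.7, "z": -6, "jaw": 0}, {"x": 1.0, "y": -4.7, "z": -8.5, "jaw": 0}, {"x": 1.0, "y": -4.7, "z": -10.2, "jaw": 0}, {"x": 1.0, "y": -4.7, "z": -10.2, "jaw": 0}, {"x": 1.0, "y": -4.7, "z": -10.2, "jaw": 0}]}}

```text
$.series[0]: bad value
```

```bash
python3 - <<'E'
from h import *
p,d=snap('side','s1'); a=p[120:330,220:460,::-1]; cv2.imwrite('pics/s1c.png',cv2.resize(a,None,fx=2.5,fy=2.5))
print(bot.get_obs()['ft_force'])
E
```

```text
[ 0.09127333 -2.28866566 -0.1651355 ]
```

View pics/s1c.png

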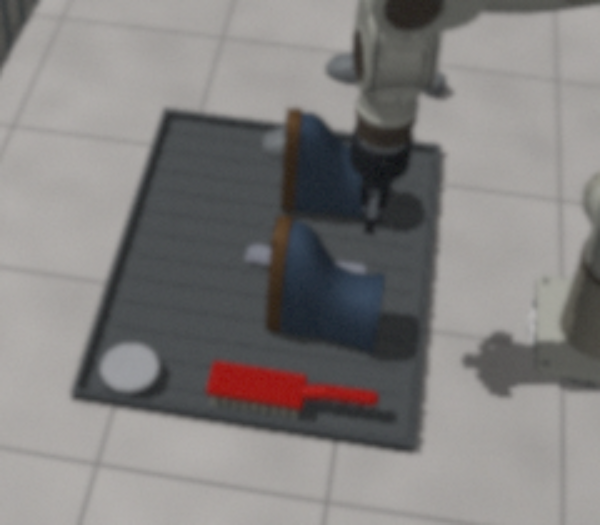

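The move was refused because every row needs a twist value. The picture shows the boots unmoved and the fingers above the left boot's leg, at about crop px (372,215). I send it again with twist included.

>>> {"fn": "step_arm", "kwargs": {"series": [{"x": 0.6, "y": -2.6, "z": 0, "twist": 0, "jaw": 0}, {"x": 1.0, "y": -4.6, "z": -1, "twist": 0, "jaw": 0}, {"x": 1.0, "y": -4.7, "z": -3, "twist": 0, "jaw": 0}, {"x": 1.0, "y": -4.7, "z": -6, "twist": 0, "jaw": 0}, {"x": 1.0, "y": -4.7, "z": -8.5, "twist": 0, "jaw": 0}, {"x": 1.0, "y": -4.7, "z": -10.2, "twist": 0, "jaw": 0}, {"x": 1.0, "y": -4.7, "z": -10.2, "twist": 0, "jaw": 0}, {"x": 1.0, "y": -4.7, "z": -10.2, "twist": 0, "jaw": 0}]}}

```text
clock: 1.65
eef_pos: [0.385, 0.0595, 0.1776]
tool_rot: [-0.499, 0.505, 0.496, 0.5]
ft_force: [0.4, -0.4, -0.1]
grip_width: 0.0002
```

>>> {"fn": "step_arm", "kwargs": {"series": [{"x": 1.0, "y": 0.7, "z": 0, "twist": 0, "jaw": 0}, {"x": 2.0, "y": 0.7, "z": 0, "twist": 0, "jaw": 0}, {"x": 3.0, "y": 0.7, "z": 0, "twist": 0, "jaw": 0}, {"x": 3.7, "y": 0.7, "z": 0, "twist": 0, "jaw": 0}, {"x": 4.4, "y": 0.7, "z": 0, "twist": 0, "jaw": 0}, {"x": 5.1, "y": 0.7, "z": 0, "twist": 0, "jaw": 0}, {"x": 5.8, "y": 0.7, "z": 0, "twist": 0, "jaw": 0}, {"x": 6.5, "y": 0.7, "z": 0, "twist": 0, "jaw": 0}, {"x": 7.2, "y": 0.7, "z": 0, "twist": 0, "jaw": 0}, {"x": 8.0, "y": 0.7, "z": 0, "twist": 0, "jaw": 0}]}}

```text
clock: 2.48
eef_pos: [0.4703, 0.0666, 0.186]
tool_rot: [-0.502, 0.501, 0.492, 0.504]
ft_force: [-6.6, -1.2, 43.5]
grip_width: -0.0002
```

```bash
python3 - <<'E'
from h import *
p,d=snap('side','s2'); a=p[120:330,220:460,::-1]; cv2.imwrite('pics/s2c.png',cv2.resize(a,None,fx=2.5,fy=2.5))
o=bot.get_obs();print(o['ft_force'],o['eef_pos'])
E
```

```text
[3.54038158 0.4283623  1.6474925 ] [0.47205585 0.06682007 0.18493989]
```

View pics/s2c.png

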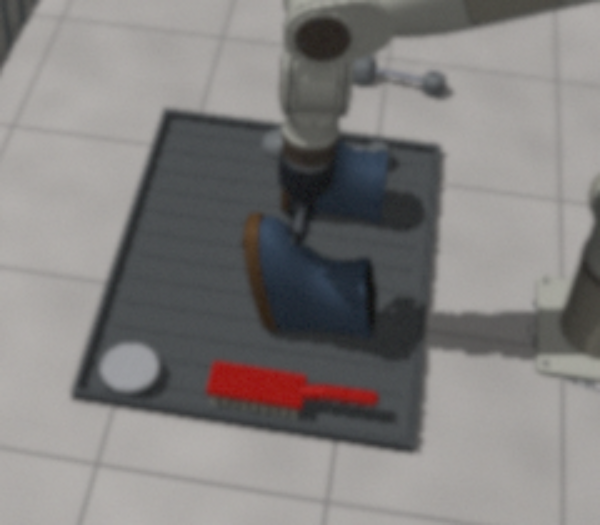

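The boot is tipped about 15° with its heel still in place. The fingertips are wedging in the curve above the ankle (43 N upward for a moment). I rise while pushing on, more slowly.

>>> {"fn": "step_arm", "kwargs": {"series": [{"x": 0, "y": 0, "z": 0.8, "twist": 0, "jaw": 0}, {"x": 0.4, "y": 0, "z": 1.2, "twist": 0, "jaw": 0}, {"x": 0.9, "y": 0, "z": 1.4, "twist": 0, "jaw": 0}, {"x": 1.4, "y": 0, "z": 1.6, "twist": 0, "jaw": 0}]}}

```text
clock: 2.87
eef_pos: [0.4864, 0.0667, 0.2006]
tool_rot: [-0.502, 0.501, 0.492, 0.505]
ft_force: [-0.8, 0.6, -0.4]
grip_width: -0.0001
```

```bash
python3 - <<'E'
from h import *
p,d=snap('side','s3'); a=p[120:330,220:460,::-1]; cv2.imwrite('pics/s3c.png',cv2.resize(a,None,fx=2.5,fy=2.5))
o=bot.get_obs();print(o['ft_force'],o['eef_pos'])
E
```

```text
[0.32310799 0.32440135 0.57543882] [0.48738839 0.06676146 0.20066381]
```

View pics/s3c.png

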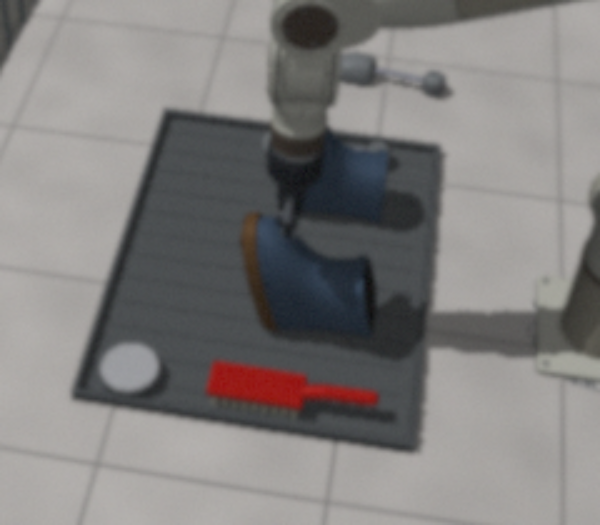

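The boot rests lightly against the fingers at about 15–20° with no wedging. I push on at this height.

>>> {"fn": "step_arm", "kwargs": {"series": [{"x": 0.6, "y": 0, "z": -0.3, "twist": 0, "jaw": 0}, {"x": 1.2, "y": 0, "z": -0.4, "twist": 0, "jaw": 0}, {"x": 1.9, "y": 0, "z": -0.4, "twist": 0, "jaw": 0}, {"x": 2.6, "y": 0, "z": -0.4, "twist": 0, "jaw": 0}, {"x": 3.3, "y": 0, "z": -0.3, "twist": 0, "jaw": 0}]}}

```text
clock: 3.33
eef_pos: [0.5206, 0.0667, 0.1968]
tool_rot: [-0.502, 0.501, 0.492, 0.505]
ft_force: [0.5, 0.7, 0.7]
grip_width: -0.0002
```

```bash
python3 - <<'E'
from h import *
p,d=snap('side','s4'); a=p[120:330,220:460,::-1]; cv2.imwrite('pics/s4c.png',cv2.resize(a,None,fx=2.5,fy=2.5))
o=bot.get_obs();print(o['ft_force'],o['eef_pos'])
E
```

```text
[2.02525891 0.39159431 0.52870349] [0.52191618 0.06676406 0.19686474]
```

View pics/s4c.png

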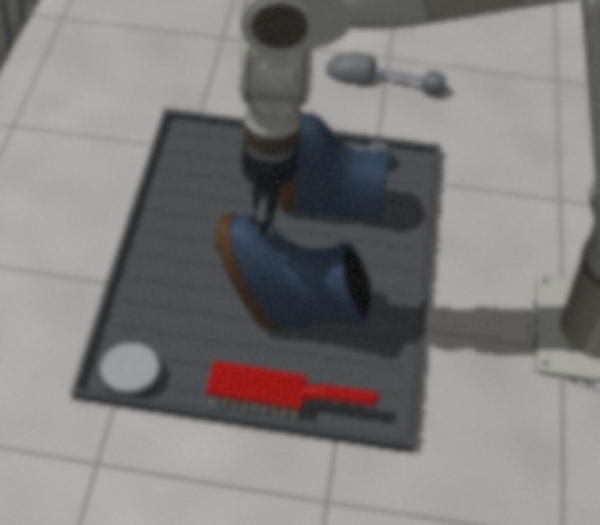

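The heel hasn't moved and the tilt is about 25–30°. I push a little further, then lift clear fast.

>>> {"fn": "step_arm", "kwargs": {"series": [{"x": 0.7, "y": 0, "z": 0, "twist": 0, "jaw": 0}, {"x": 1.5, "y": 0, "z": 0, "twist": 0, "jaw": 0}, {"x": 2.4, "y": 0, "z": 0, "twist": 0, "jaw": 0}, {"x": 3.3, "y": 0, "z": 0.5, "twist": 0, "jaw": 0}, {"x": 3.5, "y": 0, "z": 4, "twist": 0, "jaw": 0}, {"x": 3.5, "y": 0, "z": 8, "twist": 0, "jaw": 0}, {"x": 3.5, "y": 0, "z": 9, "twist": 0, "jaw": 0}, {"x": 3.5, "y": 0, "z": 9, "twist": 0, "jaw": 0}]}}

```text
clock: 4.05
eef_pos: [0.5594, 0.067, 0.2908]
tool_rot: [-0.504, 0.499, 0.49, 0.507]
ft_force: [-0.0, -0.2, 0.8]
grip_width: -0.0002
```

```bash
python3 - <<'E'
from h import *
p,d=snap('side','s5'); a=p[120:330,220:460,::-1]; cv2.imwrite('pics/s5c.png',cv2.resize(a,None,fx=2.5,fy=2.5))
o=bot.get_obs();print(o['ft_force'],o['eef_pos'])
E
```

```text
[ 0.0214924  -0.11900469 -0.93720352] [0.55821366 0.0668834  0.28817533]
```

View pics/s5c.png

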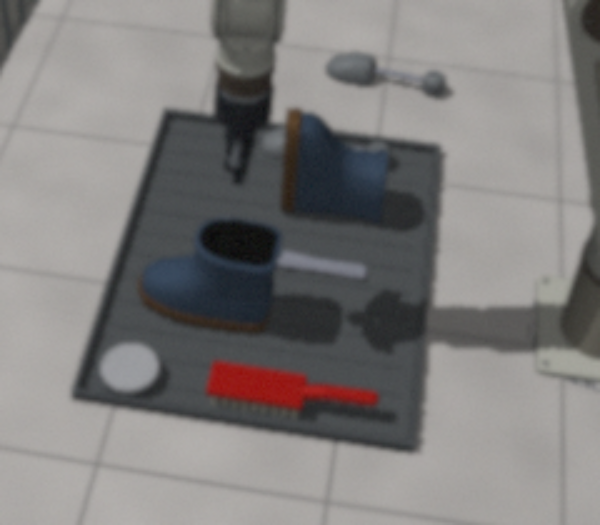

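The left boot stands, with its heel where it was. On to the right boot: target (0.405, -0.187) with a +6° twist, tips at 0.195 to avoid the wedging.

>>> {"fn": "step_arm", "kwargs": {"series": [{"x": -2, "y": -3, "z": 0.5, "twist": 2, "jaw": 0}, {"x": -4, "y": -6, "z": 0.5, "twist": 4, "jaw": 0}, {"x": -6, "y": -9.3, "z": 0.5, "twist": 6, "jaw": 0}, {"x": -8.2, "y": -12.6, "z": 0.5, "twist": 6, "jaw": 0}, {"x": -10.4, "y": -15.9, "z": 0.5, "twist": 6, "jaw": 0}, {"x": -12.5, "y": -19.2, "z": 0.5, "twist": 6, "jaw": 0}, {"x": -14.3, "y": -22.5, "z": 0.5, "twist": 6, "jaw": 0}, {"x": -15.3, "y": -25.4, "z": 0, "twist": 6, "jaw": 0}, {"x": -15.3, "y": -25.4, "z": -1, "twist": 6, "jaw": 0}, {"x": -15.3, "y": -25.4, "z": -1, "twist": 6, "jaw": 0}]}}

```text
clock: 4.93
eef_pos: [0.4028, -0.1879, 0.2748]
tool_rot: [0.526, -0.475, -0.518, -0.48]
ft_force: [-1.2, 1.2, -0.7]
grip_width: 0.0002
```

>>> {"fn": "step_arm", "kwargs": {"series": [{"x": 0, "y": 0, "z": -3, "twist": 0, "jaw": 0}, {"x": 0, "y": 0, "z": -6, "twist": 0, "jaw": 0}, {"x": 0, "y": 0, "z": -8, "twist": 0, "jaw": 0}, {"x": 1, "y": 0.1, "z": -8, "twist": 0, "jaw": 0}, {"x": 2, "y": 0.2, "z": -8, "twist": 0, "jaw": 0}, {"x": 3, "y": 0.3, "z": -8, "twist": 0, "jaw": 0}, {"x": 4, "y": 0.4, "z": -8, "twist": 0, "jaw": 0}, {"x": 4.8, "y": 0.5, "z": -8, "twist": 0, "jaw": 0}, {"x": 5.6, "y": 0.6, "z": -8, "twist": 0, "jaw": 0}, {"x": 6.4, "y": 0.7, "z": -8, "twist": 0, "jaw": 0}]}}

```text
clock: 5.77
eef_pos: [0.4682, -0.1811, 0.1964]
tool_rot: [0.526, -0.475, -0.517, -0.48]
ft_force: [-5.7, 0.3, 17.2]
grip_width: 0.0001
```

>>> {"fn": "step_arm", "kwargs": {"series": [{"x": 0.6, "y": 0.1, "z": 0.1, "twist": 0, "jaw": 0}, {"x": 1.2, "y": 0.1, "z": 0.2, "twist": 0, "jaw": 0}, {"x": 1.8, "y": 0.2, "z": 0.3, "twist": 0, "jaw": 0}]}}

```text
clock: 6.02
eef_pos: [0.4873, -0.1793, 0.2006]
tool_rot: [0.527, -0.474, -0.517, -0.48]
ft_force: [-0.6, -0.3, 6.2]
grip_width: 0.0003
```

```bash
python3 - <<'E'
from h import *
p,d=snap('side','s6'); a=p[120:330,220:460,::-1]; cv2.imwrite('pics/s6c.png',cv2.resize(a,None,fx=2.5,fy=2.5))
o=bot.get_obs();print(o['ft_force'],o['eef_pos'])
E
```

```text
[ 0.45997438 -0.2019724   5.98314537] [ 0.48850449 -0.17921206  0.20071682]
```

View pics/s6c.png

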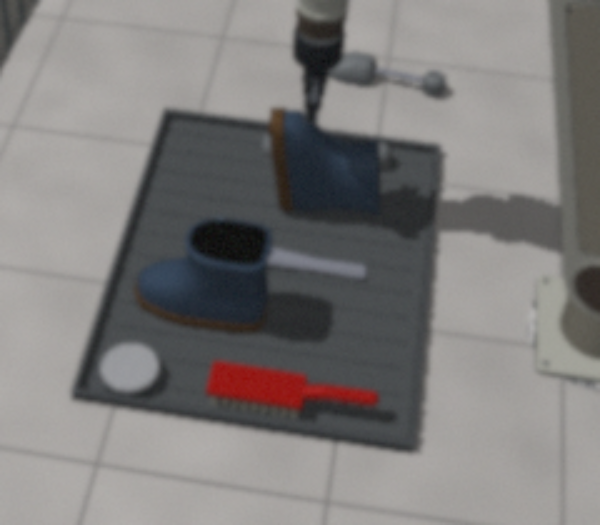

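The right boot is tipping about its heel at about crop px (290,212). I continue in the same way.

>>> {"fn": "step_arm", "kwargs": {"series": [{"x": 0.6, "y": 0.1, "z": 0.2, "twist": 0, "jaw": 0}, {"x": 1.3, "y": 0.1, "z": 0.2, "twist": 0, "jaw": 0}, {"x": 2.0, "y": 0.2, "z": 0.1, "twist": 0, "jaw": 0}, {"x": 2.7, "y": 0.3, "z": 0, "twist": 0, "jaw": 0}, {"x": 3.4, "y": 0.3, "z": -0.1, "twist": 0, "jaw": 0}, {"x": 4.1, "y": 0.4, "z": -0.2, "twist": 0, "jaw": 0}]}}

```text
clock: 6.57
eef_pos: [0.5336, -0.1756, 0.2024]
tool_rot: [0.53, -0.472, -0.513, -0.482]
ft_force: [1.0, 1.4, 14.9]
grip_width: -0.0
```

```bash
python3 - <<'E'
from h import *
p,d=snap('side','s7'); a=p[120:330,220:460,::-1]; cv2.imwrite('pics/s7c.png',cv2.resize(a,None,fx=2.5,fy=2.5))
o=bot.get_obs();print(o['ft_force'],o['eef_pos'])
E
```

```text
[ 2.77012175  1.31638021 13.94152635] [ 0.53501647 -0.17544697  0.20229945]
```

View pics/s7c.png

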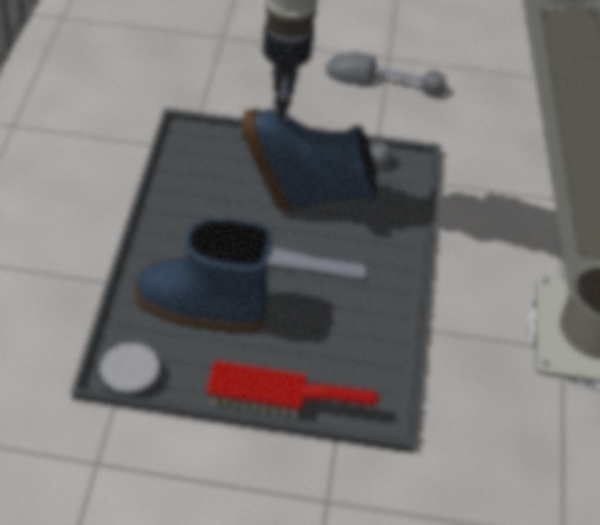

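The tips are pressing down by about 14 N, so I lift slightly, push on, then rise clear.

>>> {"fn": "step_arm", "kwargs": {"series": [{"x": 0.5, "y": 0, "z": 0.4, "twist": 0, "jaw": 0}, {"x": 1.3, "y": 0.1, "z": 0.4, "twist": 0, "jaw": 0}, {"x": 2.1, "y": 0.2, "z": 0.4, "twist": 0, "jaw": 0}, {"x": 3.0, "y": 0.3, "z": 0.6, "twist": 0, "jaw": 0}, {"x": 3.5, "y": 0.3, "z": 4, "twist": 0, "jaw": 0}, {"x": 3.5, "y": 0.3, "z": 8, "twist": 0, "jaw": 0}, {"x": 3.5, "y": 0.3, "z": 10, "twist": 0, "jaw": 0}, {"x": 3.5, "y": 0.3, "z": 10, "twist": 0, "jaw": 0}, {"x": 3.5, "y": 0.3, "z": 10, "twist": 0, "jaw": 0}, {"x": 3.5, "y": 0.3, "z": 10, "twist": 0, "jaw": 0}]}}

```text
clock: 7.45
eef_pos: [0.5699, -0.1722, 0.3004]
tool_rot: [0.53, -0.472, -0.514, -0.482]
ft_force: [-0.1, -0.0, 0.0]
grip_width: -0.0001
```

```bash
python3 - <<'E'
from h import *
p,d=snap('side','s8'); a=p[120:330,220:460,::-1]; cv2.imwrite('pics/s8c.png',cv2.resize(a,None,fx=2.5,fy=2.5))
p,d=snap('top','t8')
o=bot.get_obs();print(o['ft_force'],o['eef_pos'],o['clock'])
E
```

```text
[-0.39953512 -0.03111761  0.03706546] [ 0.56933464 -0.17213394  0.29987822] 7.55
```

View pics/s8c.png

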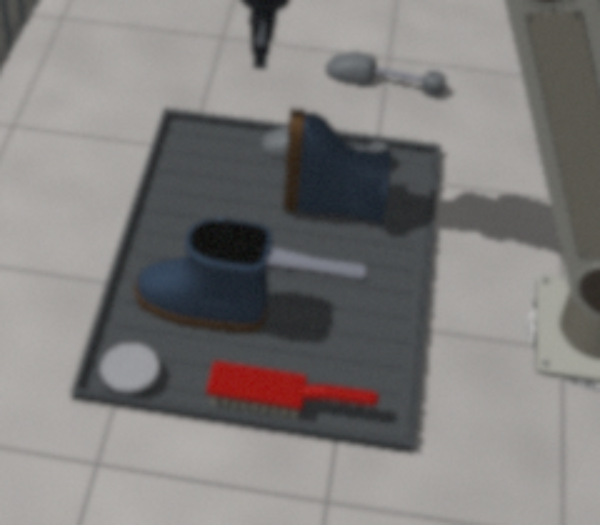

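View pics/t8.png

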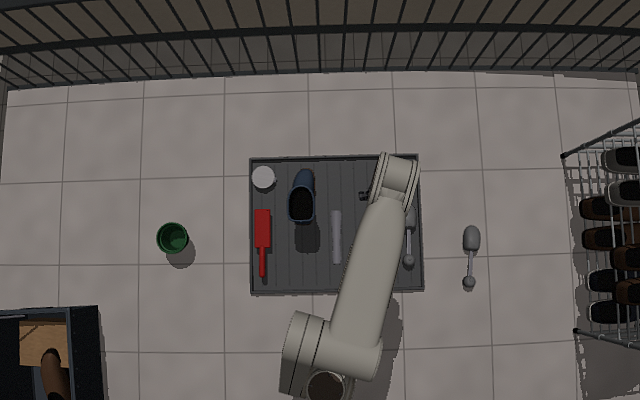

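The fingers slipped over the toe and the right boot rocked back to about its starting place (sole edge at crop px (293,210)). The left boot still stands. I go back behind the toe and push lower this time.

>>> {"fn": "step_arm", "kwargs": {"series": [{"x": -2, "y": -0.2, "z": 0, "twist": 0, "jaw": 0}, {"x": -5, "y": -0.5, "z": 0, "twist": 0, "jaw": 0}, {"x": -9, "y": -0.9, "z": 0, "twist": 0, "jaw": 0}, {"x": -13, "y": -1.2, "z": 0, "twist": 0, "jaw": 0}, {"x": -16, "y": -1.5, "z": 0, "twist": 0, "jaw": 0}, {"x": -16.6, "y": -1.6, "z": -1, "twist": 0, "jaw": 0}, {"x": -16.6, "y": -1.6, "z": -2, "twist": 0, "jaw": 0}, {"x": -16.6, "y": -1.6, "z": -2, "twist": 0, "jaw": 0}]}}

```text
clock: 8.22
eef_pos: [0.4011, -0.1875, 0.2774]
tool_rot: [0.528, -0.473, -0.516, -0.481]
ft_force: [-0.1, -0.3, -0.2]
grip_width: 0.0
```

```bash
python3 - <<'E'
from h import *
d0=np.load('pics/side0.npy');X0=world('side',d0)
p,d=snap('side','s9');X=world('side',d); a=p[120:330,220:460,::-1]; cv2.imwrite('pics/s9c.png',cv2.resize(a,None,fx=2.5,fy=2.5))
pt,dt=snap('top','t9')
for Y in (X0,X):
    m=(Y[...,1]>-.25)&(Y[...,1]<-.12)&(Y[...,0]>.3)&(Y[...,0]<.6)&(Y[...,2]>.05)&(Y[...,2]<.225)
    q=Y[m]; print(len(q),np.percentile(q,[1,50,99],axis=0).round(3).tolist())
    t=q[q[:,2]>.19]; print(np.percentile(t,[2,50,98],axis=0).round(3).tolist())
o=bot.get_obs();print(o['ft_force'],o['eef_pos'],o['clock'])
E
```

```text
1188 [[0.36, -0.209, 0.053], [0.457, -0.153, 0.122], [0.523, -0.137, 0.213]]
[[0.469, -0.189, 0.191], [0.499, -0.161, 0.203], [0.525, -0.139, 0.217]]
1190 [[0.356, -0.212, 0.051], [0.451, -0.154, 0.122], [0.518, -0.138, 0.213]]
[[0.462, -0.194, 0.191], [0.493, -0.162, 0.202], [0.52, -0.142, 0.215]]
[0.56117669 0.28689526 0.37398204] [ 0.40273368 -0.1878638   0.27898153] 8.3167
```

View pics/s9c.png

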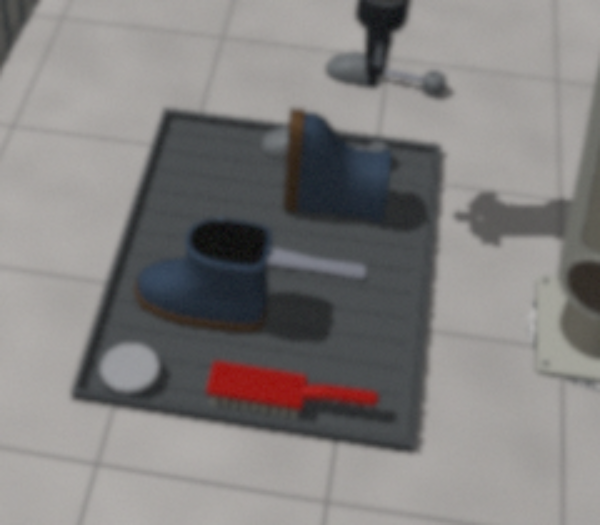

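View pics/t9.png

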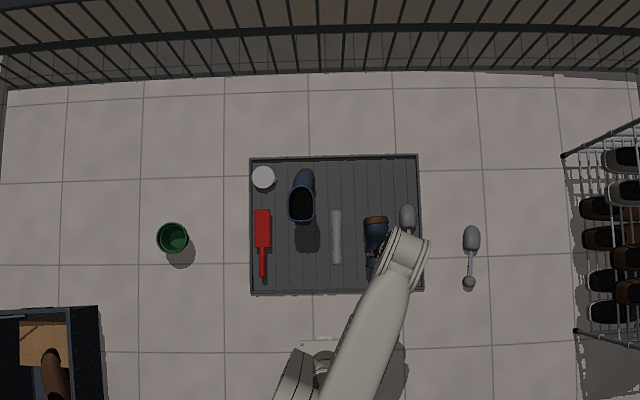

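The boot sits about 5 mm back, sole plane at x≈0.516. This time the tips follow the arc of the instep point: TCP z 0.176 → 0.185 → 0.189 → 0.187 → 0.179 at x 0.437, 0.468, 0.500, 0.532, 0.563.

>>> {"fn": "step_arm", "kwargs": {"series": [{"x": 0, "y": 0, "z": -4, "twist": 0, "jaw": 0}, {"x": 0, "y": 0, "z": -8, "twist": 0, "jaw": 0}, {"x": 0, "y": 0, "z": -10, "twist": 0, "jaw": 0}, {"x": 0.8, "y": 0.1, "z": -10.1, "twist": 0, "jaw": 0}, {"x": 2, "y": 0.2, "z": -10.1, "twist": 0, "jaw": 0}, {"x": 3.2, "y": 0.3, "z": -10.0, "twist": 0, "jaw": 0}, {"x": 4.0, "y": 0.4, "z": -9.8, "twist": 0, "jaw": 0}, {"x": 4.8, "y": 0.5, "z": -9.6, "twist": 0, "jaw": 0}, {"x": 5.6, "y": 0.6, "z": -9.4, "twist": 0, "jaw": 0}, {"x": 6.5, "y": 0.7, "z": -9.3, "twist": 0, "jaw": 0}]}}

```text
clock: 9.15
eef_pos: [0.4697, -0.1814, 0.1887]
tool_rot: [0.53, -0.472, -0.514, -0.482]
ft_force: [-2.7, -0.5, 13.7]
grip_width: -0.0001
```

```bash
python3 - <<'E'
from h import *
p,d=snap('side','s10'); a=p[120:330,220:460,::-1]; cv2.imwrite('pics/s10c.png',cv2.resize(a,None,fx=2.5,fy=2.5))
o=bot.get_obs();print(o['ft_force'],o['eef_pos'])
E
```

```text
[ 1.621473   -0.63846559  3.64264069] [ 0.47183951 -0.18143475  0.18901134]
```

View pics/s10c.png

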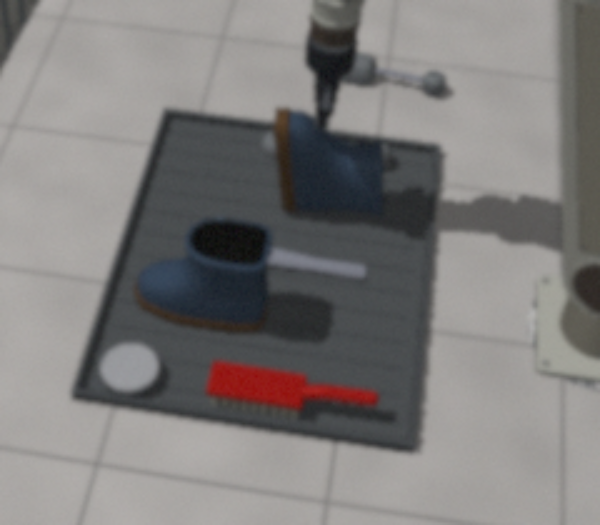

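The boot is tilted a little and the heel is holding. I continue to x≈0.53, keeping the tips around 0.190.

>>> {"fn": "step_arm", "kwargs": {"series": [{"x": 0.6, "y": 0.1, "z": 0.1, "twist": 0, "jaw": 0}, {"x": 1.3, "y": 0.1, "z": 0.2, "twist": 0, "jaw": 0}, {"x": 2.0, "y": 0.2, "z": 0.2, "twist": 0, "jaw": 0}, {"x": 2.7, "y": 0.3, "z": 0.3, "twist": 0, "jaw": 0}, {"x": 3.4, "y": 0.3, "z": 0.3, "twist": 0, "jaw": 0}, {"x": 4.1, "y": 0.4, "z": 0.2, "twist": 0, "jaw": 0}, {"x": 4.8, "y": 0.5, "z": 0.1, "twist": 0, "jaw": 0}]}}

```text
clock: 9.78
eef_pos: [0.5231, -0.1769, 0.1928]
tool_rot: [0.533, -0.47, -0.511, -0.483]
ft_force: [0.6, 0.5, 13.0]
grip_width: -0.0002
```

```bash
python3 - <<'E'
from h import *
p,d=snap('side','s11'); a=p[120:330,220:460,::-1]; cv2.imwrite('pics/s11c.png',cv2.resize(a,None,fx=2.5,fy=2.5))
o=bot.get_obs();print(o['ft_force'],o['eef_pos'])
E
```

```text
[ 2.52353352 -0.2907086   0.83332948] [ 0.52406429 -0.17663932  0.19214332]
```

View pics/s11c.png

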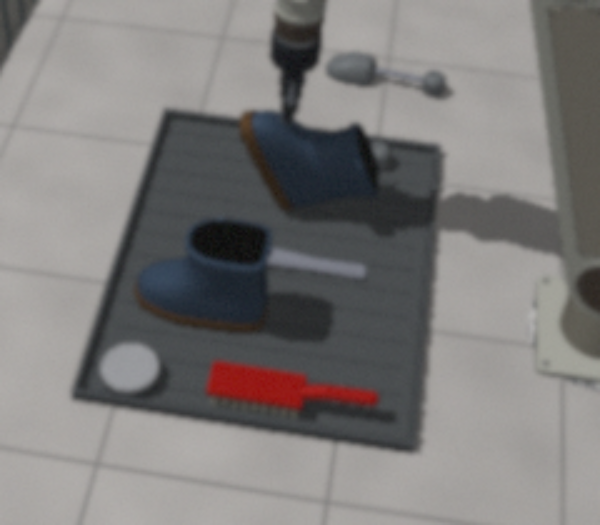

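>>> {"fn": "step_arm", "kwargs": {"series": [{"x": 0.7, "y": 0, "z": 0, "twist": 0, "jaw": 0}, {"x": 1.4, "y": 0.1, "z": -0.1, "twist": 0, "jaw": 0}, {"x": 2.2, "y": 0.2, "z": -0.3, "twist": 0, "jaw": 0}, {"x": 3.1, "y": 0.3, "z": -0.4, "twist": 0, "jaw": 0}]}}

```text
clock: 10.17
eef_pos: [0.5561, -0.1735, 0.188]
tool_rot: [0.533, -0.47, -0.511, -0.483]
ft_force: [-0.2, -0.0, -0.5]
grip_width: 0.0004
```

```bash
python3 - <<'E'
from h import *
p,d=snap('side','s12'); a=p[120:330,220:460,::-1]; cv2.imwrite('pics/s12c.png',cv2.resize(a,None,fx=2.5,fy=2.5))
o=bot.get_obs();print(o['ft_force'],o['eef_pos'])
E
```

```text
[ 1.74285628 -1.15105017  0.24171639] [ 0.5573533  -0.1732347   0.18735739]
```

View pics/s12c.png

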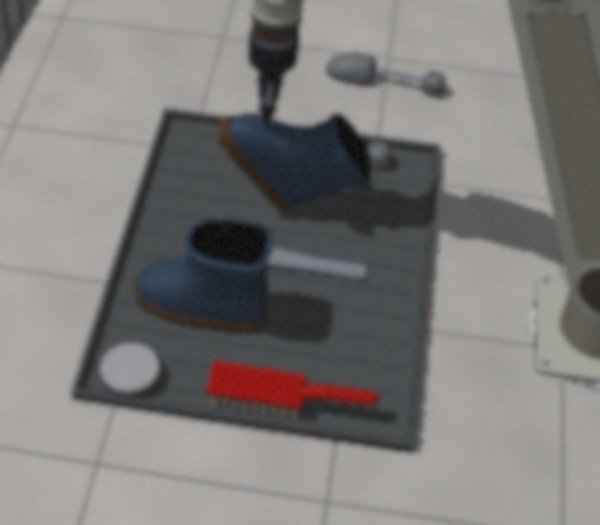

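The tilt is now past the tipping point, so I give a last short push and then rise clear.

>>> {"fn": "step_arm", "kwargs": {"series": [{"x": 0.7, "y": 0.1, "z": -0.1, "twist": 0, "jaw": 0}, {"x": 1.3, "y": 0.1, "z": -0.1, "twist": 0, "jaw": 0}, {"x": 1.5, "y": 0.1, "z": 3.5, "twist": 0, "jaw": 0}, {"x": 1.5, "y": 0.1, "z": 7.5, "twist": 0, "jaw": 0}, {"x": 1.5, "y": 0.1, "z": 11, "twist": 0, "jaw": 0}, {"x": 1.5, "y": 0.1, "z": 12, "twist": 0, "jaw": 0}, {"x": 1.5, "y": 0.1, "z": 12, "twist": 0, "jaw": 0}, {"x": 1.5, "y": 0.1, "z": 12, "twist": 0, "jaw": 0}]}}

```text
clock: 10.88
eef_pos: [0.5726, -0.1723, 0.3072]
tool_rot: [0.534, -0.469, -0.511, -0.484]
ft_force: [-1.2, -0.2, -0.8]
grip_width: 0.0001
```

```bash
python3 - <<'E'
from h import *
p,d=snap('side','s13'); a=p[120:330,220:460,::-1]; cv2.imwrite('pics/s13c.png',cv2.resize(a,None,fx=2.5,fy=2.5))
o=bot.get_obs();print(o['ft_force'],o['eef_pos'])
E
```

```text
[-1.07575192  0.75883673 -0.8266401 ] [ 0.5719279  -0.17206936  0.30570168]
```

View pics/s13c.png

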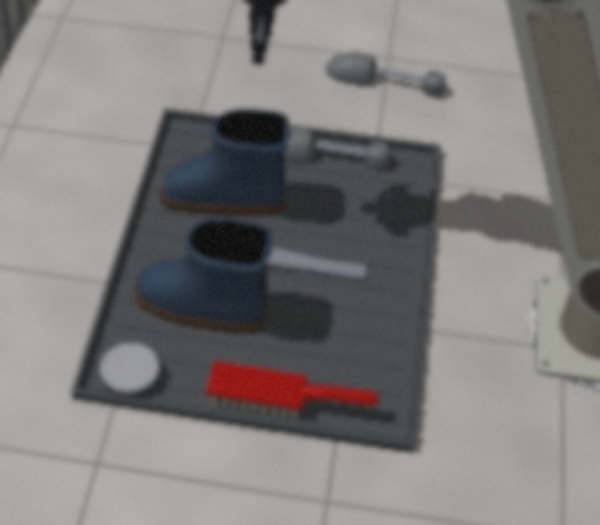

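Both boots stand. I back the arm off, higher and clear of the top view, and check.

>>> {"fn": "step_arm", "kwargs": {"series": [{"x": 0, "y": -1, "z": 3, "twist": 0, "jaw": 0}, {"x": -1, "y": -4, "z": 5, "twist": 0, "jaw": 0}, {"x": -3, "y": -8, "z": 5, "twist": 0, "jaw": 0}, {"x": -6, "y": -11, "z": 5, "twist": 0, "jaw": 0}, {"x": -9, "y": -14, "z": 5, "twist": 0, "jaw": 0}, {"x": -12, "y": -17, "z": 5, "twist": 0, "jaw": 0}, {"x": -15, "y": -20, "z": 5, "twist": 0, "jaw": 0}, {"x": -18, "y": -22, "z": 5, "twist": 0, "jaw": 0}, {"x": -18, "y": -22, "z": 5, "twist": 0, "jaw": 0}, {"x": -18, "y": -22, "z": 5, "twist": 0, "jaw": 0}]}}

```text
clock: 11.77
eef_pos: [0.3894, -0.3931, 0.3534]
tool_rot: [0.53, -0.471, -0.512, -0.485]
ft_force: [0.5, -0.5, 0.1]
grip_width: -0.0001
```

```bash
python3 - <<'E'
from h import *
p,d=snap('top','t14');X=world('top',d);X0=world('top',np.load('pics/top0.npy'))
cv2.imwrite('pics/t14c.png',cv2.resize(p[140:300,230:480,::-1],None,fx=3,fy=3))
for y0,y1 in((0,.14),(-.25,-.11)):
    m=(X[...,1]>y0)&(X[...,1]<y1)&(X[...,0]>.33)&(X[...,0]<.76)&(X[...,2]>.035)&(X[...,2]<.22)
    q=X[m]; print(len(q),q.min(0).round(3),q.max(0).round(3))
for nm,(u0,u1,v0,v1) in dict(brush=(248,276,205,280),tin=(248,280,162,192),horn=(328,345,205,268),treeA=(398,420,200,270),treeB=(460,484,220,292),pot=(150,195,215,260)).items():
    r=[]
    for Y in(X0,X):
        s=Y[v0:v1,u0:u1].reshape(-1,3); s=s[s[:,2]>.012]; r.append(s.mean(0).round(3))
    print(nm,r)
E
```

```text
1270 [0.506 0.023 0.039] [0.71  0.117 0.176]
1303 [ 0.516 -0.224  0.038] [ 0.718 -0.127  0.18 ]
brush [array([0.463, 0.224, 0.04 ]), array([0.464, 0.223, 0.04 ])]
tin [array([0.688, 0.22 , 0.028]), array([0.689, 0.22 , 0.028])]
horn [array([ 0.476, -0.047,  0.014]), array([ 0.469, -0.047,  0.015])]
treeA [array([ 0.483, -0.311,  0.034]), array([ 0.483, -0.311,  0.034])]
treeB [array([ 0.393, -0.534,  0.032]), array([ 0.374, -0.358,  0.615])]
pot [array([0.471, 0.547, 0.063]), array([0.47 , 0.546, 0.062])]
```

View pics/t14c.png

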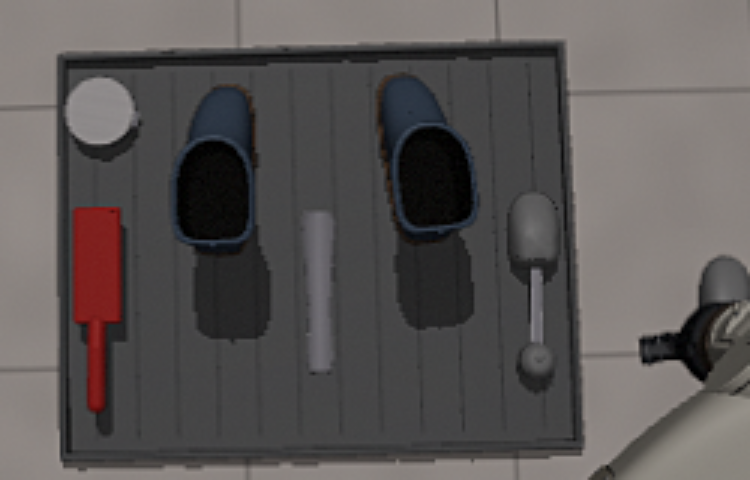

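The top view shows both boots upright at crop px (215,165) and (427,155). The heels are at x≈0.506 and 0.516, the tops at about 0.17–0.18, and the other items are in place. Handing in.

```bash
python3 -c "
from workcell import bot
print(bot.get_obs()['clock'],bot.job_done())"
```

```text
the job is handed in; nothing more can be done
11.8167 None
```

Both boots now stand upright on their soles in the tray, and the job was handed in at 11.8 s. I tipped each one over by its toe with closed fingers.

**Left boot:** it went over on the first push. The fingertips wedged briefly above the ankle, with a reading of about 43 N upward on the fingers. The limit given is 40 N for the arm or gripper body and 120 N at the wrist. The contact was at the fingertips as far as I could see, so I don't expect it to count as body contact. Its heel is within about 2 mm of where it lay.

**Right boot:** the first push slipped over the toe and the boot rocked back, ending about 5 mm nearer the robot. A second, lower push tipped it. Its heel is at x≈0.516, against 0.521 at first.

**Last checks:**
- **Boots:** the top view shows both upright, with tops at about 0.175–0.18 m.
- **Brush, tin, pot and tree_a:** all measured within 1 mm of where they started.
- **Horn:** its average reading differs by 7 mm in x. It is too low for dependable depth and looks unmoved in the pictures; nothing touched it.
- **tree_b:** the arm hid it in the last top view, but it was unmoved in the side view just before.
- **Robot:** the arm was clear of everything at hand-in.

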